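Empty the tipping rinse bowl through a gap beside a scraper card

ROBOT

A 6-joint arm with a two-finger parallel gripper is mounted at the origin on the work surface. World frame = base frame: x ahead of the robot, y to its left, z up, the work surface at z = 0. Lengths are in m, angles in rad, forces in N, time in s.
With the tool pointing down it reaches from about 0.375 to 0.9 m from the base axis. Payload 3.1 kg.
Tool frame: the origin (TCP) lies between the finger pads; the fingertips stand 22 mm ahead of it and the grasp point (between the pads) lies 3 mm ahead of it; z points along the fingers, y is the line along which they close (so a half turn about z gives the same grasp; the last joint's range is limited). The gripper opens to 87 mm and grips with 3 to 60 N. Pads are 19 mm wide; open, the fingers measure 117 mm over their backs; the gripper's body (75 mm by 190 mm) begins 51 mm behind the grasp point.
Start: joints at [1.115, 0.527, 1.433, -0, 1.181, -0.178], TCP at [0.171, 0.601, 0.245] pointing down, gripper open.
Joint ranges: [-3.08, 3.08], [-0.75, 2.2], [0.22, 2.44], [-1.43, 4.57], [0, 2.65], [-2.85, 2.85]. Speed limits (rad/s): [2.79, 2.79, 3.14, 3.14, 3.14, 3.14].

INTERFACE

Orientations are given as a unit quaternion [x, y, z, w].
In Python, from rig import robot gives the robot as it stands.
- The arm moves only by the tool move_arm, never from a script. Its argument "series" is text: rows parted by semicolons, each of 6 numbers parted by spaces: the shift along the tool's x, y, z in mm, then the turn, a rotation vector about the tool's x, y, z in degrees. In form: dx dy dz ax ay az; .... A call has 1 to 8 rows; each row is the pose to reach, as a shift and turn from the pose commanded when the call began, along the tool's axes at that moment; what a row does not reach only later rows make up. A row lasts 1/12 s, in which the tool goes at most 41.7 mm and 7.16 degrees, less where a joint would pass 70% of its speed; a pose out of reach is approached as far as the arm can. A call with a gripper value outside its range is refused whole. "jaw" is the opening, from 0 (shut) to 1 (fully open), set as the call begins (left out, the last holds). The fingers move at their own pace and stop on an object; "newtons" is the grip in N (left out, the last holds). Time passes only in rows, so rows that repeat a pose let the fingers close. It gives the time, the measured TCP pose, the force, the opening and the grip force at its end, in the units of the state.
- robot.get_obs(): the state, without advancing time (a new reading comes with each control period).
- robot.camera(name): name is "scene" or "top" or "wrist"; returns a dict with "img" (480x640x3 uint8, red, green, blue), "mtx" (3x3 intrinsics, pixels), "world_to_cam" (4x4, takes a point from world to camera coordinates). Camera axes: x right, y down, z forward; pixel columns grow to the right and rows downward; lengths in m; the calibration is good to about 2 mm. A picture is of the moment at which its call begins. There is no depth.
- robot.hand_in(): hands the job in; it is judged then, once.
Trained networks look in a picture, given as the dict that the camera call returned (one of the last four; its "shot" number tells which), for a name from the list of things; names that differ only in an ending like _2 or _b are one class to them, and where a whole thing is asked for, a point or a joint stands for the part that bears it (a point fixed in the world has none). Each returns a list of dicts, best first, with "p" (0 to 1); they miss things now and then, are a little off and sometimes report something else, mostly with a low value. They report only what shows in the picture. A call takes as long as a camera call. They do not tell look-alikes from the thing itself.
- robot.search_frame(picture, thing): "xyz" ([x, y, z] in m, in world coordinates, good to about 4 mm: the middle of the surface that is visible of it).
- robot.tip_of(picture, thing): "xyz" ([x, y, z] in m, in world coordinates, good to about 4 mm: a listed point, or the origin of a listed thing).
The state is a dict: "time": time; "q": joint angles; "joint_velocities": joint speeds; "joint_torque": joint torques, N m; "position": TCP position; "tool_rot": TCP orientation; "ft_force": force on the tool from outside, world axes, zero at the start; "moment": the same for the moment, N m; "grip_width": finger opening in m; "grip_force": force on a finger pad.
Only numpy, scipy, OpenCV 4.12 (cv2) and the standard library are available. Lean on these libraries where they do the work, as an engineer would, in place of code of your own. Each camera call takes 0.05 s, during which the arm holds its last target. There are 200 camera calls.

TASK

Get the five valve balls out of the tipping rinse bowl into the empty bin, spilling none: take the scraper card from its rack, stand its edge flat on the bowl's floor just behind the pouring lip, askew, so that it blocks all but a narrow gap above the empty bin, and press the lip down with it until the bowl is well tipped and every ball has run along the card and out through the gap. Then let the bowl rock back onto its rest and stand the card upright in its rack again. Keep the balls out of the bin of screws, and leave both bins and the gear and pipe union beside the bowl where they are.

Things in the scene. Friction and masses are not known exactly. Their poses are not given: they have to be found in the camera images.
- bowl_lip (a point): Middle of the straight pouring lip of the tipping rinse bowl, on its flat floor's edge; turns with the bowl: -x out over the lip to the bins, y along the lip, z square to the floor. At rest the floor falls back from the lip at 12 degrees, lip 163 mm above the bench. Seen from above D-shaped: sides 88 mm to each side of this point (176 mm clear), round back 162 mm behind; walls 45 mm tall.
- bowl_pivot (a point): Point on the bowl's level pivot axis, in the middle of its width, 165 mm above the bench; fixed stand: -x towards the lip and bins, y along the axis. The axis lies 95 mm behind the lip and 22 mm above the floor, measured along and square to the floor. The stand's two cheeks rise to 183 mm, 100 to 108 mm to each side.
- bowl (a joint): Tip angle of the bowl, rad: 0 = leaning back on the pad of its stand; grows as the lip goes down; stop at 0.80. At 0.21 the floor is level, at 0.7 it slopes down to the lip by 28 degrees, with the lip 101 mm above the bench. The back is heavy: 5 to 10 N down on the front of the floor tips it, no spring or catch; let go, it rocks back to 0. From about 0.3 balls roll out wherever the lip is open.
- card_grip (a point): Centre of the wooden grip of the scraper card: a steel blade 140 mm wide, 74 mm tall, 4 mm thick, with a wooden grip along its top edge 80 mm long, 16 mm thick and 28 mm tall. z up the card, y along its width, x through its thickness. 190 to 300 g. It starts upright in its rack.
- card_edge (a point): Middle of the card's straight lower edge, 84 mm below card_grip; same axes. Balls behind a card square to the lip stay there; behind one set askew on the floor by 0.4 to 0.55 rad, its end at the gap nearer the lip and its other end at the far side wall, they run along it to the gap once the bowl is tipped to 0.65 or more. Its edge must lie flat on the floor, or balls slip under it.
- rack_slot (a point): Middle of the floor of the slot of the card's rack, 8 mm above the bench; y along the slot, x across it. The slot is 8 mm wide between two steel plates 110 mm long that stand 34 mm above its floor, with mouths flared up to 45 mm above it; open at both ends, so the 140 mm card sticks out 15 mm at each. The rack is fixed, on the left or the right of the bowl.
- bin_empty: The empty grey plastic bin that gets the balls, loose, 110 mm (x) by 78 mm (y) by 56 mm tall, open on top, 3 mm walls; origin at the centre of its underside, z up. It stands under one end of the lip: its middle is about 62 mm to the left or right of the lip's middle and 25 mm out from the lip.
- bin_screws: A like bin, part full of socket screws, under the other end of the lip; same origin and axes. Leave it alone and let no ball fall into it.
- ball0_center (a point): Centre of one of the five stainless valve balls, 22 mm in diameter, 43 g, lying at the back of the bowl at the start. Tip the bowl slowly (0.15 to 0.2 rad/s): fast balls overshoot the bin.
- ball1_center (a point): Centre of one of the five stainless valve balls, 22 mm in diameter, 43 g, lying at the back of the bowl at the start. Tip the bowl slowly (0.15 to 0.2 rad/s): fast balls overshoot the bin.
- ball2_center (a point): Centre of one of the five stainless valve balls, 22 mm in diameter, 43 g, lying at the back of the bowl at the start. Tip the bowl slowly (0.15 to 0.2 rad/s): fast balls overshoot the bin.
- ball3_center (a point): Centre of one of the five stainless valve balls, 22 mm in diameter, 43 g, lying at the back of the bowl at the start. Tip the bowl slowly (0.15 to 0.2 rad/s): fast balls overshoot the bin.
- ball4_center (a point): Centre of one of the five stainless valve balls, 22 mm in diameter, 43 g, lying at the back of the bowl at the start. Tip the bowl slowly (0.15 to 0.2 rad/s): fast balls overshoot the bin.
- gear: Steel pump gear, 68 mm across, 22 mm tall, lying on the bench: leave it.
- union: Stainless pipe union, 52 mm across, 48 mm tall, standing on the bench: leave it.
There are look-alikes about, which are no part of the job. Leave any purple look-alike of the part that bears rack_slot alone.

How it is judged:
On the way, in this order (a step that is already met when the one before it is completed fails the run):
1. the card is lifted clear of its rack (z of card_edge in the frame of rack_slot above 0.05 m), for 0.2 s.
2. the card's edge stands across the lip (or on the floor just behind it) while the bowl still lies back and all balls are in it (x of card_edge in the frame of bowl_lip between -0.01 and 0.09 m and y of card_edge in the frame of bowl_lip between -0.06 and 0.06 m and z of card_edge in the frame of bowl_lip between -0.02 and 0.03 m and angle between the y axis of card_edge and the y axis of bowl_lip, either way round below 0.8 rad and value of joint bowl below 0.3 rad and height (world z) of each of ball0_center, ball1_center, ball2_center, ball3_center, ball4_center above 0.1 m), for 0.1 s.
3. the lip is pressed down with the card across it: the bowl is tipped by more than 0.4 rad (x of card_edge in the frame of bowl_lip between -0.01 and 0.09 m and y of card_edge in the frame of bowl_lip between -0.06 and 0.06 m and z of card_edge in the frame of bowl_lip between -0.02 and 0.03 m and angle between the y axis of card_edge and the y axis of bowl_lip, either way round below 0.8 rad and value of joint bowl above 0.4 rad), for 0.2 s.
At the end, for the whole second after the job is handed in: All five balls lie in the bin that was empty, which stands upright; the bowl is back on its rest (within 0.04 rad); the card stands in its rack, upright within 0.2 rad, its edge within 6 mm of the slot's floor and centre line and 30 mm of its middle along it (x of ball0_center in the frame of bin_empty between -0.054 and 0.054 m and y of ball0_center in the frame of bin_empty between -0.038 and 0.038 m and z of ball0_center in the frame of bin_empty between 0 and 0.05 m and x of ball1_center in the frame of bin_empty between -0.054 and 0.054 m and y of ball1_center in the frame of bin_empty between -0.038 and 0.038 m and z of ball1_center in the frame of bin_empty between 0 and 0.05 m and x of ball2_center in the frame of bin_empty between -0.054 and 0.054 m and y of ball2_center in the frame of bin_empty between -0.038 and 0.038 m and z of ball2_center in the frame of bin_empty between 0 and 0.05 m and x of ball3_center in the frame of bin_empty between -0.054 and 0.054 m and y of ball3_center in the frame of bin_empty between -0.038 and 0.038 m and z of ball3_center in the frame of bin_empty between 0 and 0.05 m and x of ball4_center in the frame of bin_empty between -0.054 and 0.054 m and y of ball4_center in the frame of bin_empty between -0.038 and 0.038 m and z of ball4_center in the frame of bin_empty between 0 and 0.05 m and value of joint bowl below 0.04 rad and angle between bin_empty's own z axis and vertical below 0.1 rad and x of card_edge in the frame of rack_slot between -0.006 and 0.006 m and y of card_edge in the frame of rack_slot between -0.03 and 0.03 m and z of card_edge in the frame of rack_slot between -0.004 and 0.006 m and angle between card_edge's own z axis and vertical below 0.2 rad); the robot touches nothing.
It fails at once if a ball is spilt on the bench or into the bin of screws ((height (world z) of ball0_center below 0.05 m and not (x of ball0_center in the frame of bin_empty between -0.054 and 0.054 m and y of ball0_center in the frame of bin_empty between -0.038 and 0.038 m and z of ball0_center in the frame of bin_empty between 0 and 0.05 m)) or (height (world z) of ball1_center below 0.05 m and not (x of ball1_center in the frame of bin_empty between -0.054 and 0.054 m and y of ball1_center in the frame of bin_empty between -0.038 and 0.038 m and z of ball1_center in the frame of bin_empty between 0 and 0.05 m)) or (height (world z) of ball2_center below 0.05 m and not (x of ball2_center in the frame of bin_empty between -0.054 and 0.054 m and y of ball2_center in the frame of bin_empty between -0.038 and 0.038 m and z of ball2_center in the frame of bin_empty between 0 and 0.05 m)) or (height (world z) of ball3_center below 0.05 m and not (x of ball3_center in the frame of bin_empty between -0.054 and 0.054 m and y of ball3_center in the frame of bin_empty between -0.038 and 0.038 m and z of ball3_center in the frame of bin_empty between 0 and 0.05 m)) or (height (world z) of ball4_center below 0.05 m and not (x of ball4_center in the frame of bin_empty between -0.054 and 0.054 m and y of ball4_center in the frame of bin_empty between -0.038 and 0.038 m and z of ball4_center in the frame of bin_empty between 0 and 0.05 m))).
It fails at once if a bin, the gear or the pipe union is pushed more than 30 mm (distance of any of bin_screws, bin_empty, gear, union from where it was at the start of the episode above 0.03 m).
It also fails if it takes over 54 s, if anything falls off the work surface, if the arm or the gripper's body presses on something with over 40 N, if the wrist force passes 120 N, or if a joint passes its speed limit or range.

## Working session

There is one attempt and no reset: what is moved stays moved. The work goes in short steps, Python scripts to look and compute and a tool call to move; the robot and the scene stay as the last step left them, time stands still between calls to the robot, and variables do not carry over. Pictures are saved under pics/ and viewed, at most 10 in all, crops included, and the job is handed in when it is done.

Besides the shell and the picture viewer there is one more tool, called after "Emit:" by a JSON object that holds its "api" and its "payload", one argument or row to a line. move_arm: Moves the arm, as the interface text tells. Its arguments: {"type":"object","properties":{"series":{"type":"string"},"jaw":{"type":"number"},"newtons":{"type":"number"}},"required":["series"]}

```bash
mkdir -p pics; ls
cat > h.py <<'E'
import numpy as np, cv2
from rig import robot
from scipy.spatial.transform import Rotation as R
np.set_printoptions(precision=4,suppress=True)
def proj(c,p):
    q=c["world_to_cam"]@np.append(p,1); u=c["mtx"]@q[:3]; return u[:2]/u[2]
def ray(c,uv,z):
    "pixel -> world point at height z"
    T=np.linalg.inv(c["world_to_cam"]); d=T[:3,:3]@np.linalg.inv(c["mtx"])@[uv[0],uv[1],1]; o=T[:3,3]
    return o+d*(z-o[2])/d[2]
def save(c,n): cv2.imwrite("pics/"+n+".png",c["img"][:,:,::-1])
E
python3 - <<'E'
from h import *
o=robot.get_obs(); print(o["time"],o["position"],o["tool_rot"])
cs={n:robot.camera(n) for n in("scene","top")}
for n,c in cs.items():
    save(c,n+"0")
    for t in "bowl_lip bowl_pivot card_grip card_edge rack_slot bin_empty bin_screws ball0_center gear union".split():
        for d in robot.tip_of(c,t)[:5]: print(n,t,round(d["p"],2),np.round(d["xyz"],3),proj(c,d["xyz"]).round())
E
```

```text
pics
0.0 [0.1705 0.6006 0.2436] [ 0.1379  0.9904 -0.001  -0.0003]
scene bowl_lip 0.97 [ 0.526 -0.049  0.163] [323. 229.]
scene bowl_pivot 0.94 [ 0.624 -0.048  0.16 ] [345. 250.]
scene card_grip 0.74 [ 0.48  -0.363  0.092] [206. 284.]
scene card_edge 0.89 [ 0.479 -0.358  0.006] [213. 307.]
scene card_edge 0.36 [ 0.485 -0.358  0.012] [213. 307.]
scene rack_slot 0.86 [ 0.484 -0.366  0.012] [210. 308.]
scene rack_slot 0.66 [ 0.308 -0.446  0.005] [159. 283.]
scene bin_empty 0.63 [ 0.504 -0.116 -0.001] [299. 281.]
scene gear 0.59 [0.696 0.277 0.001] [455. 269.]
scene union 0.61 [ 0.686 -0.303 -0.004] [269. 354.]
top bowl_lip 0.83 [ 0.524 -0.047  0.161] [318. 243.]
top bowl_lip 0.63 [ 0.481 -0.362  0.008] [460. 265.]
top bowl_pivot 0.59 [ 0.625 -0.041  0.166] [314. 192.]
top bowl_pivot 0.43 [ 0.686 -0.3   -0.002] [427. 177.]
top card_grip 0.79 [ 0.481 -0.36   0.087] [468. 263.]
top card_edge 0.74 [ 0.48  -0.356  0.008] [458. 266.]
top rack_slot 0.75 [ 0.315 -0.45   0.01 ] [504. 340.]
top rack_slot 0.69 [ 0.477 -0.357  0.091] [467. 265.]
top rack_slot 0.59 [ 0.482 -0.359  0.009] [459. 265.]
top bin_empty 0.72 [ 0.508 -0.119 -0.003] [351. 256.]
top bin_screws 0.67 [ 0.494  0.008 -0.   ] [295. 264.]
top ball0_center 0.61 [ 0.69  -0.039  0.141] [313. 163.]
top ball0_center 0.43 [ 0.477 -0.359  0.09 ] [468. 265.]
top ball0_center 0.26 [ 0.523 -0.049  0.163] [319. 243.]
top gear 0.91 [ 0.702  0.28  -0.   ] [176. 177.]
top union 0.63 [ 0.683 -0.3   -0.003] [427. 179.]
```

View pics/top0.png

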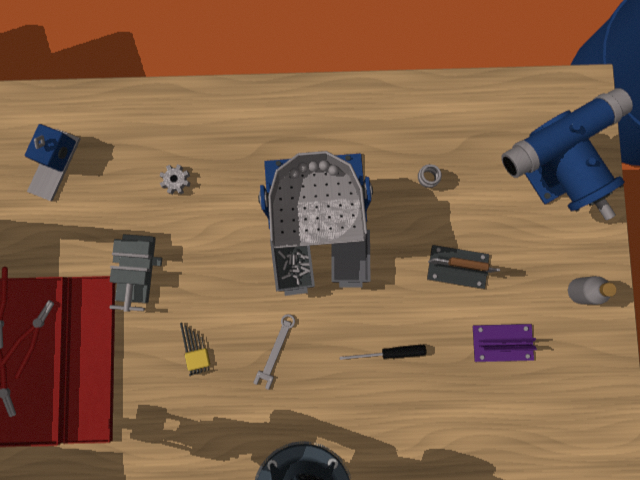

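View pics/scene0.png

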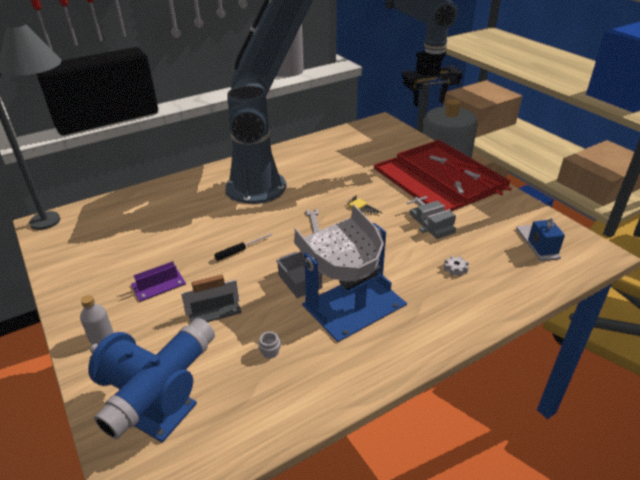

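Run:
```python
import cv2
a=cv2.imread("pics/top0.png")[215:390,420:560];cv2.imwrite("pics/crop1.png",cv2.resize(a,None,fx=3.4,fy=3.4,interpolation=cv2.INTER_CUBIC))
```

```text
(no output)
```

View pics/crop1.png

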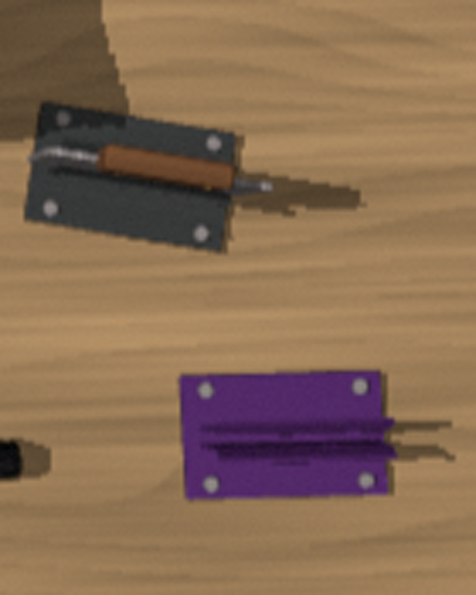

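Top view: the grey rack holding the card (brown grip) is at (459,266). The empty purple rack at (504,342) is the look-alike, so I leave it. The card's rack is the grey one. The screws bin is at (293,265), the empty bin at (351,256) under the right (-y) end of the lip, and the balls are at (320,167). In the scene view the grey rack with the card is at (210,300).

```bash
cat >> h.py <<'E'
def rot(h):
    "tool down, closing axis y at heading h (deg)"
    h=np.radians(h); y=np.array([np.cos(h),np.sin(h),0]); z=np.array([0,0,-1.]); return np.column_stack([np.cross(y,z),y,z])
def rel(p0,R0,p,Rt): return np.r_[R0.T@(np.array(p)-p0)*1e3, R.from_matrix(R0.T@Rt).as_rotvec(degrees=True)].round(1)
def cur():
    o=robot.get_obs(); return np.array(o["position"]),R.from_quat(o["tool_rot"]).as_matrix()
E
python3 - <<'E'
from h import *
p,R0=cur()
w=[(.42,.25,.42),(.52,-.13,.42)];hh=[30,-7]
print(rel(p,R0,w[0],rot(30)),rel(w[0],rot(30),w[1],rot(-7)))
E
```

```text
[-335.7 -269.7 -175.5   -0.    -0.    44.1] [-379.1 -103.4    0.     0.     0.    37. ]
```

Emit:
{"api": "move_arm", "payload": {
  "series": "-336 -270 -175 0 0 44; -336 -270 -175 0 0 44; -336 -270 -175 0 0 44; -336 -270 -175 0 0 44; -336 -270 -175 0 0 44; -336 -270 -175 0 0 44; -336 -270 -175 0 0 44; -336 -270 -175 0 0 44",
  "jaw": 1
}}

```text
time: 1.77
position: [0.3501, 0.3476, 0.3709]
tool_rot: [0.499, 0.867, 0.0, 0.0]
ft_force: [0.9, 1.1, -0.3]
grip_width: 0.0872
grip_force: 0.0
```

Run:
```python
from h import *
p,R0=cur(); print(p)
print(rel(p,R0,(.50,-.13,.42),rot(-7)))
```

```text
[0.3501 0.3476 0.3709]
[-488.4 -109.9  -49.1    0.    -0.    37.1]
```

Emit:
{"api": "move_arm", "payload": {
  "series": "-488 -110 -49 0 0 37; -488 -110 -49 0 0 37; -488 -110 -49 0 0 37; -488 -110 -49 0 0 37; -488 -110 -49 0 0 37; -488 -110 -49 0 0 37; -488 -110 -49 0 0 37; -488 -110 -49 0 0 37"
}}

```text
time: 2.43
position: [0.4489, 0.0308, 0.403]
tool_rot: [0.748, 0.663, 0.0, 0.0]
ft_force: [1.5, 0.1, 0.3]
grip_width: 0.0868
grip_force: 0.0
```

Run:
```python
from h import *
p,R0=cur(); print(p)
c=robot.camera("wrist"); save(c,"w1"); print(np.linalg.inv(c["world_to_cam"]))
for t in "bowl_lip bowl_pivot bin_empty bin_screws ball0_center".split():
    for d in robot.tip_of(c,t)[:5]: print(t,round(d["p"],2),np.round(d["xyz"],3),proj(c,d["xyz"]).round())
print(rel(p,R0,(.48,-.36,.25),rot(-6.4)))
```

```text
[0.4489 0.0308 0.403 ]
[[ 0.9929 -0.1151 -0.0291  0.458 ]
 [-0.1187 -0.9609 -0.2501  0.0997]
 [ 0.0008  0.2518 -0.9678  0.5438]
 [ 0.      0.      0.      1.    ]]
bowl_lip 0.6 [ 0.526 -0.05   0.162] [390. 276.]
bowl_pivot 0.63 [ 0.624 -0.043  0.165] [475. 262.]
bin_empty 0.61 [ 0.506 -0.117 -0.   ] [361. 281.]
bin_empty 0.28 [0.672 0.    0.143] [507. 216.]
bin_screws 0.76 [ 0.492  0.01  -0.001] [345. 207.]
ball0_center 0.56 [ 0.684 -0.039  0.138] [514. 246.]
[-384.3   77.5  153.     0.1   -0.    -0.5]
```

View pics/w1.png

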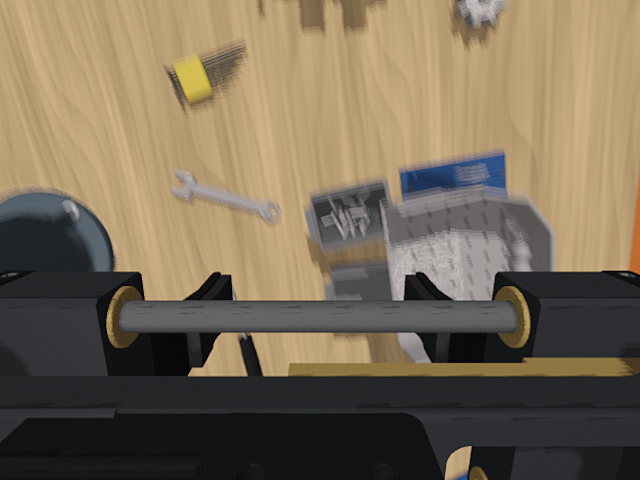

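The wrist view is blurred. It shows the screws bin at (345,215), the empty bin at (358,283), the lip near (390,260) and the balls at (515,245). I'll measure the grip's line and the bowl's yaw in the first top picture.

Run:
```python
from h import *
c=robot.camera("top"); im=cv2.imread("pics/top0.png")
hsv=cv2.cvtColor(im,cv2.COLOR_BGR2HSV)
roi=np.zeros(im.shape[:2],np.uint8); roi[245:285,430:500]=1
b,g,r=[im[:,:,i].astype(int) for i in range(3)]
m=((r>1.6*b)&(r<190)&(r-b>35)&(roi>0)).astype(np.uint8)
n,l,s,ce=cv2.connectedComponentsWithStats(m)
for i in range(1,n):
    if s[i,4]>20: print(s[i],ce[i])
# grip: top at z .106
for i in range(1,n):
  if s[i,4]>60:
    ys,xs=np.where(l==i); P=np.array([ray(c,(x,y),.104)[:2] for x,y in zip(xs,ys)])
    mu=P.mean(0);w,v=np.linalg.eigh(np.cov(P.T)); print("comp",mu,np.degrees(np.arctan2(v[1,1],v[0,1])),np.sqrt(12*w))
a=im[140:300,245:390]; cv2.imwrite("pics/bowl.png",cv2.resize(a,None,fx=3.7,fy=3.7,interpolation=cv2.INTER_CUBIC))
p,R0=cur();print(p,rel(p,R0,(.48,-.36,.25),rot(-6.4)))
```

```text
[441 245  59  23 480] [482.9688 251.6458]
[449 258  40  13 293] [468.4369 263.6143]
[486 272  14  13 158] [493.1203 278.6203]
[430 280  26   5  69] [438.9275 282.8551]
comp [ 0.5024 -0.3874] 72.27154456335197 [0.0357 0.1048]
comp [ 0.4783 -0.356 ] 79.59293526085747 [0.0154 0.0812]
comp [ 0.4461 -0.4051] 124.3292909196154 [0.0231 0.0292]
comp [ 0.4401 -0.293 ] 83.60276873065428 [0.007  0.0482]
[0.4482 0.0341 0.4022] [-387.7   78.1  152.    -0.    -0.    -0.4]
```

View pics/bowl.png

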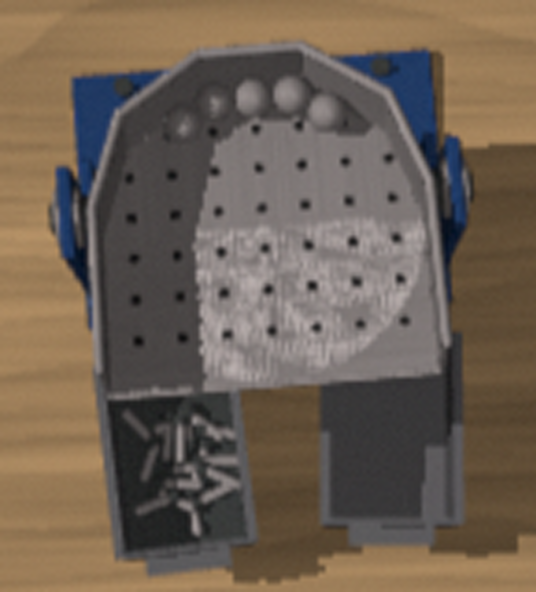

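The grip is centred at (0.478,-0.356) with the card's width heading 79.6°, and the crop shows five balls at the back. Next I get the bowl's yaw from the hole rows and the lip corners, (104,391) and (440,374) in the crop.

Run:
```python
from h import *
c=robot.camera("top")
f=lambda u,v,z: ray(c,(244.6+u/3.7,139.6+v/3.7),z)
ang=lambda a,b: np.degrees(np.arctan2(*(a-b)[1::-1]))
for a,b,z in [((138,341),(405,320),.16),((130,178),(389,157),.14),((132,217),(393,197),.145),((75,78),(430,52),.01),((104,391),(440,374),.163)]:
    A,B=f(*a,z),f(*b,z); print(A[:2],B[:2],ang(A,B),np.linalg.norm(A-B),(A+B)[:2]/2)
print(ang(f(138,341,.16),f(130,178,.14)))
p,R0=cur();print(p,rel(p,R0,(.478,-.356,.20),rot(-10.4)))
```

```text
[0.5476 0.0252] [ 0.5553 -0.1186] 93.05224597523795 0.1440205758896845 [ 0.5515 -0.0467]
[0.6411 0.0296] [ 0.6491 -0.1138] 93.19359528720359 0.14361516221910667 [ 0.6451 -0.0421]
[0.6182 0.0285] [ 0.6256 -0.115 ] 92.93562597071819 0.14369924056580824 [ 0.6219 -0.0433]
[0.7323 0.0727] [ 0.7429 -0.148 ] 92.7374356088624 0.22095190727795713 [ 0.7376 -0.0377]
[0.5208 0.0437] [ 0.5253 -0.1362] 91.44246902046845 0.17989001431912227 [ 0.523  -0.0463]
-177.3228719692063
[0.4482 0.0343 0.4023] [-384.2   75.4  202.1   -0.    -0.     3.7]
```

Emit:
{"api": "move_arm", "payload": {
  "series": "-384 75 202 0 0 3.7; -384 75 202 0 0 3.7; -384 75 202 0 0 3.7; -384 75 202 0 0 3.7; -384 75 202 0 0 3.7; -384 75 202 0 0 3.7; -384 75 202 0 0 3.7; -384 75 202 0 0 3.7"
}}

```text
time: 3.5
position: [0.4711, -0.2626, 0.2487]
tool_rot: [0.768, 0.64, 0.0, -0.0]
ft_force: [0.2, 0.1, -0.5]
grip_width: 0.0869
grip_force: 0.0
```

Run:
```python
from h import *
p,R0=cur();print(p,rel(p,R0,(.478,-.356,.19),rot(-10.4)))
```

```text
[ 0.4711 -0.2626  0.2487] [-90.6  23.7  58.7   0.   -0.    0. ]
```

Emit:
{"api": "move_arm", "payload": {
  "series": "-91 24 59 0 0 0; -91 24 59 0 0 0; -91 24 59 0 0 0; -91 24 59 0 0 0; -91 24 59 0 0 0"
}}

```text
time: 3.92
position: [0.4776, -0.3556, 0.1891]
tool_rot: [0.769, 0.639, 0.0, -0.002]
ft_force: [0.2, 0.9, 0.1]
grip_width: 0.0871
grip_force: 0.0
```

Run:
```python
from h import *
c=robot.camera("wrist"); save(c,"w2")
for t in "card_grip card_edge rack_slot".split():
    for d in robot.tip_of(c,t)[:3]: print(t,round(d["p"],2),np.round(d["xyz"],3),proj(c,d["xyz"]).round())
p,R0=cur();print(p,rel(p,R0,(.478,-.356,.097),rot(-10.4)))
```

```text
card_grip 0.92 [ 0.483 -0.36   0.09 ] [326. 257.]
[ 0.4782 -0.3547  0.1916] [-1.3  0.  94.6  0.   0.  -0. ]
```

View pics/w2.png

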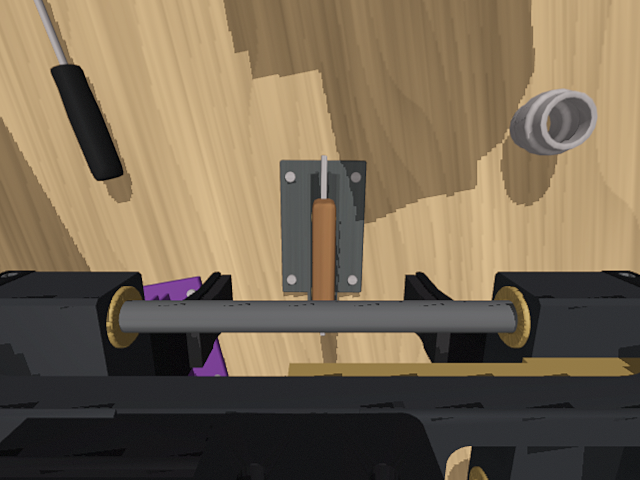

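The grip runs straight down the picture at column 323, rows 200–300, midway between the fingers at (222,300) and (412,300), so the gripper is lined up. I go down and grasp.

Emit:
{"api": "move_arm", "payload": {
  "series": "0 1 40 0 0 0; 0 1 75 0 0 0; 0 1 94 0 0 0; 0 1 94 0 0 0; 0 1 94 0 0 0"
}}

```text
time: 4.53
position: [0.4786, -0.3554, 0.0968]
tool_rot: [0.769, 0.64, 0.0, -0.001]
ft_force: [0.1, -1.0, 0.8]
grip_width: 0.087
grip_force: 0.0
```

Emit:
{"api": "move_arm", "payload": {
  "series": "0 0 0 0 0 0; 0 0 0 0 0 0; 0 0 0 0 0 0; 0 0 0 0 0 0; 0 0 0 0 0 0; 0 0 0 0 0 0; 0 0 0 0 0 0; 0 0 0 0 0 0",
  "jaw": 0,
  "newtons": 60
}}

```text
time: 5.2
position: [0.4784, -0.3567, 0.0966]
tool_rot: [0.769, 0.639, -0.0, 0.0]
ft_force: [0.1, 0.0, -0.5]
grip_width: 0.0414
grip_force: 0.0
```

Run:
```python
from h import *
T=cv2.imread("pics/w2.png")
o=robot.get_obs(); print(o["position"],o["tool_rot"],o["grip_width"],o["grip_force"],o["ft_force"])
import json; json.dump([list(map(float,o["position"])),list(map(float,o["tool_rot"]))],open("grasp.json","w"))
c=robot.camera("wrist"); save(c,"w3")
# w2 camera: pose of c shifted by the move (pure translation)
p2=np.array([.4782,-.3547,.1916]); p=np.array(o["position"]); c2=dict(c); W=c["world_to_cam"].copy(); W[:3,3]-=W[:3,:3]@(p2-p); c2["world_to_cam"]=W
print("grip +y end",ray(c2,(324,200),.106),"blade end",ray(c2,(324,156),.082))
```

```text
[ 0.4784 -0.3567  0.0966] [ 0.7692  0.639  -0.      0.    ] 0.04141336681798618 0.0 [ 0.1152  0.0263 -0.5256]
grip +y end [ 0.4902 -0.317   0.106 ] blade end [ 0.4956 -0.2896  0.082 ]
```

Run:
```python
from h import *
c=robot.camera("wrist"); save(c,"w3")
p,R0=cur(); g=p+R0[:,2]*.003
print(proj(c,g), proj(c,g+R0@[.03,0,0]), proj(c,g+R0@[0.03,.01,0]))
a=c["img"][120:400,180:460,::-1]; cv2.imwrite("pics/w3c.png",cv2.resize(a,None,fx=2.1,fy=2.1))
```

```text
[315.857 309.995] [315.8216 246.6817] [338.8177 246.7033]
```

View pics/w3c.png

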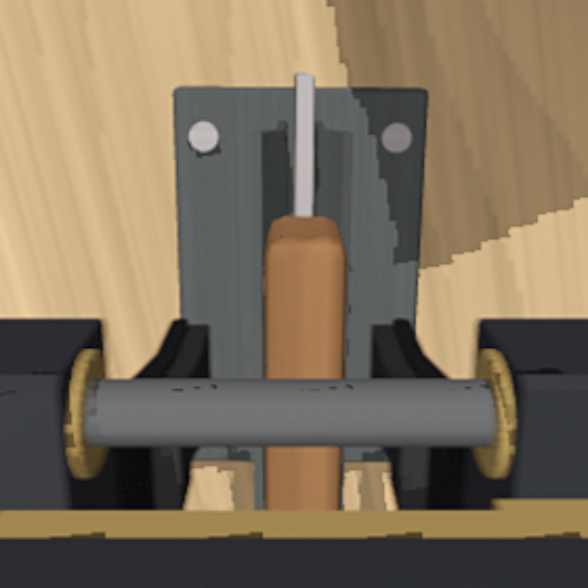

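The crop shows the grip at column 305 and the fingers' middle at 291, so the tool is about 3 mm off in y. The card stands upright and central in its slot. I shift by 3 mm and close.

Emit:
{"api": "move_arm", "payload": {
  "series": "0 3 0 0 0 0; 0 3 0 0 0 0; 0 3 0 0 0 0; 0 3 0 0 0 0; 0 3 0 0 0 0; 0 3 0 0 0 0; 0 3 0 0 0 0; 0 3 0 0 0 0"
}}

```text
time: 5.97
position: [0.4815, -0.3572, 0.0965]
tool_rot: [0.769, 0.639, 0.0, 0.0]
ft_force: [0.5, -0.6, -0.9]
grip_width: 0.0154
grip_force: 60.0
```

Run:
```python
from h import *
import json
o=robot.get_obs(); print(o["position"],o["tool_rot"],o["grip_width"],o["grip_force"],o["ft_force"])
json.dump([list(map(float,o["position"])),list(map(float,o["tool_rot"]))],open("grasp.json","w"))
```

```text
[ 0.4815 -0.3572  0.0965] [0.7692 0.639  0.     0.0001] 0.015427834454852442 59.95088101364672 [ 0.4902 -0.5965 -0.9276]
```

```bash
cat >> h.py <<'E'
LIP=np.array([.5255,-.048,.163]); YAW=np.radians(3.0); PSI=.48; CX,CY=.036,.019; CE=.0885
XH=np.array([np.cos(YAW),np.sin(YAW),0]); YB=np.array([-np.sin(YAW),np.cos(YAW),0]); Z=np.array([0,0,1.])
PIV=LIP+.0975*XH; PIV[2]=.165
def pose(th,h,cx=None,cy=None):
    cx=CX if cx is None else cx; cy=CY if cy is None else cy
    s=th-np.radians(12); e=np.cos(s)*XH+np.sin(s)*Z; n=-np.sin(s)*XH+np.cos(s)*Z
    C=PIV-.095*e-.022*n+cx*e+cy*YB+h*n; d=np.sin(PSI)*e+np.cos(PSI)*YB
    return C+CE*n, np.column_stack([d,np.cross(-n,d),-n])
def show(rows):
    print("; ".join(" ".join(f"{v:g}" for v in r.round(1)+0) for r in rows))
E
python3 - <<'E'
from h import *
p,R0=cur(); q=p+[0,0,.235]
P,Q=pose(0,.065); print(P,Q,rel(q,R0,P,Q))
E
```

```text
[ 0.5915 -0.0255  0.3059] [[ 0.4046  0.8906 -0.2076]
 [ 0.9094 -0.4157 -0.0109]
 [-0.096  -0.1844 -0.9781]] [346.3  47.4  25.6  11.3  -4.2  13.9]
```

Emit:
{"api": "move_arm", "payload": {
  "series": "0 0 -20 0 0 0; 0 0 -50 0 0 0; 0 0 -90 0 0 0; 0 0 -130 0 0 0; 0 0 -170 0 0 0; 0 0 -210 0 0 0; 0 0 -235 0 0 0; 0 0 -235 0 0 0"
}}

```text
time: 6.63
position: [0.4833, -0.359, 0.3382]
tool_rot: [0.769, 0.639, 0.0, 0.006]
ft_force: [1.8, -1.0, -1.2]
grip_width: 0.0156
grip_force: 60.0
```

Run:
```python
from h import *
p,R0=cur(); print(p); P,Q=pose(0,.08); print(rel(p,R0,P,Q))
```

```text
[ 0.4833 -0.359   0.3382]
[348.6  48.3  15.5  11.9  -3.9  13.8]
```

Emit:
{"api": "move_arm", "payload": {
  "series": "40 5 0 2 0 2; 80 10 0 4 -1 4; 120 16 2 6 -2 6; 160 22 4 8 -3 8; 200 28 6 10 -4 10; 240 33 8 12 -4 12; 280 39 10 12 -4 13; 320 45 11 12 -4 14"
}}

```text
time: 7.3
position: [0.5836, -0.0485, 0.3175]
tool_rot: [0.836, 0.536, -0.095, -0.06]
ft_force: [0.2, 0.3, -2.2]
grip_width: 0.0159
grip_force: 59.9
```

Emit:
{"api": "move_arm", "payload": {
  "series": "29 -3 3 0 0 0; 29 -3 3 0 0 0; 29 -3 3 0 0 0"
}}

```text
time: 7.55
position: [0.5917, -0.0213, 0.3128]
tool_rot: [0.835, 0.538, -0.095, -0.059]
ft_force: [-0.1, -0.5, -3.0]
grip_width: 0.0154
grip_force: 60.0
```

Run:
```python
from h import *
p,R0=cur(); print(p); P,Q=pose(0,.08); print(P,rel(p,R0,P,Q))
c=robot.camera("top"); save(c,"t2")
for t in "card_grip card_edge bowl_lip bowl_pivot".split():
    for d in robot.tip_of(c,t)[:2]: print(t,round(d["p"],2),np.round(d["xyz"],3),proj(c,d["xyz"]).round())
C=P-CE*Q[:,2]*-1; print("edge cmd",C)
a=c["img"][130:310,230:400,::-1]; cv2.imwrite("pics/t2c.png",cv2.resize(a,None,fx=3.3,fy=3.3,interpolation=cv2.INTER_CUBIC))
```

```text
[ 0.5917 -0.0213  0.3128]
[ 0.5947 -0.0253  0.3206] [-3.2  2.8 -8.3 -1.  -0.   0.1]
card_edge 0.78 [ 0.571 -0.024  0.227] [305. 214.]
bowl_lip 0.59 [ 0.524 -0.049  0.162] [320. 243.]
bowl_pivot 0.97 [ 0.623 -0.043  0.166] [315. 193.]
edge cmd [ 0.5763 -0.0263  0.234 ]
```

View pics/t2c.png

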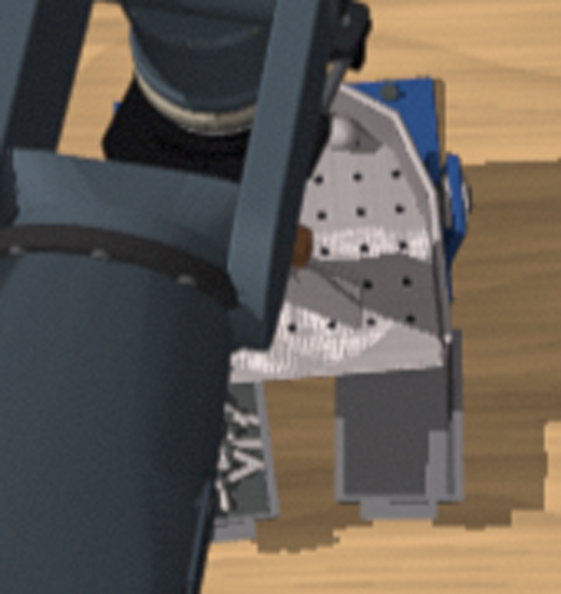

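The card hangs askew over the bowl. Its near lower corner is at about (365,300) in the crop, both bins are clear, and the networks agree with the model. Now down.

Run:
```python
from h import *
p,R0=cur(); c=robot.camera("top")
C=p+CE*R0[:,2]; k=C-.07*R0[:,0]; uv=proj(c,k); print("near corner pred",k,(uv-[230,130])*3.3)
for h in(.08,.05,.025,.010,.004): print(rel(p,R0,*pose(0,h)))
```

```text
near corner pred [ 0.5444 -0.0885  0.2354] [363.4742 319.5639]
[-0.2  1.3 -5.8 -0.8 -0.1 -0.2]
[-0.3  1.7 24.2 -0.8 -0.1 -0.2]
[-0.3  2.1 49.2 -0.8 -0.1 -0.2]
[-0.4  2.3 64.2 -0.8 -0.1 -0.2]
[-0.4  2.4 70.2 -0.8 -0.1 -0.2]
```

Emit:
{"api": "move_arm", "payload": {
  "series": "0 1.5 15 -0.8 0 0; 0 2 35 -0.8 0 0; 0 2.2 50 -0.8 0 0; 0 2.3 62 -0.8 0 0; 0 2.4 70 -0.8 0 0; 0 2.4 70 -0.8 0 0; 0 2.4 70 -0.8 0 0"
}}

```text
time: 8.43
position: [0.5797, -0.0251, 0.2468]
tool_rot: [0.837, 0.537, -0.09, -0.052]
ft_force: [0.3, 0.0, -2.8]
grip_width: 0.0155
grip_force: 60.0
```

Run:
```python
from h import *
o=robot.get_obs(); p,R0=cur(); print(p,o["ft_force"],o["moment"],o["grip_width"])
c=robot.camera("scene"); save(c,"s3")
C=p+CE*R0[:,2]; ns=R0.T@(C-pose(0,0)[0]+CE*R0[:,2]*-1)
print("rel to h=4:",rel(p,R0,*pose(0,.004)))
for s in(-.07,.07): print(proj(c,C+s*R0[:,0]))
for d in robot.tip_of(c,"card_edge")[:2]: print(d, C)
a=c["img"][170:320,260:420,::-1]; cv2.imwrite("pics/s3c.png",cv2.resize(a,None,fx=4,fy=4,interpolation=cv2.INTER_CUBIC))
```

```text
[ 0.5797 -0.0251  0.2468] [ 0.2617  0.045  -2.7675] [-0.12   -0.1374  0.0059] 0.01552381224621877
rel to h=4: [-1.3 -0.1  0.8  0.  -0.1 -0.1]
[310.9736 234.4076]
[364.8424 233.5952]
{'xyz': [0.5589, -0.0258, 0.1613], 'p': 0.96} [ 0.5614 -0.0258  0.1602]
{'xyz': [0.5767, -0.0304, 0.2442], 'p': 0.52} [ 0.5614 -0.0258  0.1602]
```

View pics/s3c.png

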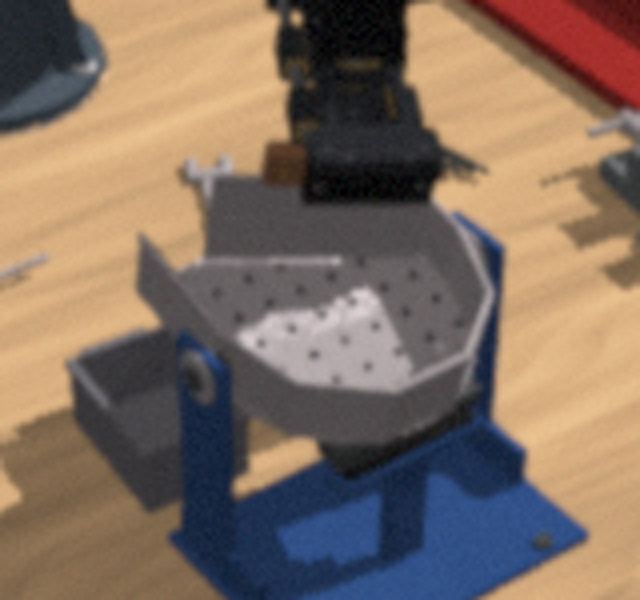

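The card stands across the bowl behind the lip. Its lower edge runs along the light line from (190,265) to (340,260), with the far end by the far wall. As tipping is a rigid turn about the pivot, the tool-frame rows are the same for every call.

Run:
```python
from h import *
P0,Q0=pose(0,-.002)
show([rel(P0,Q0,*pose(.0165*k,-.002)) for k in range(1,9)])
show([rel(P0,Q0,*pose(-.05*k,-.002)) for k in range(1,9)])
```

```text
-0.5 -0.9 1 -0.8 0.4 0; -1 -1.9 2 -1.7 0.9 0; -1.4 -2.8 3 -2.5 1.3 0; -1.9 -3.7 4 -3.4 1.7 0; -2.4 -4.5 5.1 -4.2 2.2 0; -2.8 -5.4 6.1 -5 2.6 0; -3.3 -6.2 7.2 -5.9 3.1 0; -3.7 -7.1 8.3 -6.7 3.5 0
1.5 2.9 -2.9 2.5 -1.3 0; 3.1 6 -5.6 5.1 -2.6 0; 4.8 9.1 -8.1 7.6 -4 0; 6.5 12.4 -10.4 10.2 -5.3 0; 8.2 15.8 -12.6 12.7 -6.6 0; 10 19.2 -14.6 15.2 -7.9 0; 11.9 22.8 -16.3 17.8 -9.3 0; 13.7 26.4 -17.9 20.3 -10.6 0
```

Emit:
{"api": "move_arm", "payload": {
  "series": "-1 0 2 0 0 0; -1 0 4 0 0 0; -1 0 6 0 0 0; -1 0 6 0 0 0"
}}

```text
time: 8.87
position: [0.5785, -0.0256, 0.2417]
tool_rot: [0.837, 0.538, -0.089, -0.051]
ft_force: [-0.4, 1.2, 3.2]
grip_width: 0.0155
grip_force: 60.0
```

Emit:
{"api": "move_arm", "payload": {
  "series": "-0.5 -0.9 1 -0.8 0.4 0; -1 -1.9 2 -1.7 0.9 0; -1.4 -2.8 3 -2.5 1.3 0; -1.9 -3.7 4 -3.4 1.7 0; -2.4 -4.5 5.1 -4.2 2.2 0; -2.8 -5.4 6.1 -5 2.6 0; -3.3 -6.2 7.2 -5.9 3.1 0; -3.7 -7.1 8.3 -6.7 3.5 0"
}}

```text
time: 9.53
position: [0.569, -0.0262, 0.235]
tool_rot: [0.841, 0.54, -0.031, -0.018]
ft_force: [2.2, -0.9, 4.7]
grip_width: 0.0156
grip_force: 60.0
```

Run:
```python
from h import *
p,R0=cur()
for h in(-.002,):print(rel(p,R0,*pose(.132,h)))
c=robot.camera("scene")
for t in("bowl_lip","card_edge"):
  for d in robot.tip_of(c,t)[:1]: print(t,d)
n=-.205;print("model lip",pose(.132,0,0,0)[0]+CE*pose(.132,0,0,0)[1][:,2], "edge",p+CE*R0[:,2])
```

```text
[-0.8 -0.5  1.2  0.2 -0.2 -0.1]
bowl_lip {'xyz': [0.5288, -0.0451, 0.1496], 'p': 0.6}
model lip [ 0.5266 -0.0479  0.1504] edge [ 0.5626 -0.0265  0.1467]
```

Emit:
{"api": "move_arm", "payload": {
  "series": "-0.5 -0.9 1 -0.8 0.4 0; -1 -1.9 2 -1.7 0.9 0; -1.4 -2.8 3 -2.5 1.3 0; -1.9 -3.7 4 -3.4 1.7 0; -2.4 -4.5 5.1 -4.2 2.2 0; -2.8 -5.4 6.1 -5 2.6 0; -3.3 -6.2 7.2 -5.9 3.1 0; -3.7 -7.1 8.3 -6.7 3.5 0"
}}

```text
time: 10.35
position: [0.5597, -0.0264, 0.2271]
tool_rot: [0.841, 0.54, 0.025, 0.013]
ft_force: [-0.3, -0.4, 6.5]
grip_width: 0.0154
grip_force: 60.0
```

Run:
```python
from h import *
p,R0=cur(); print(rel(p,R0,*pose(.264,-.002)))
c=robot.camera("scene")
for t in("bowl_lip","card_edge"):
  for d in robot.tip_of(c,t)[:1]: print(t,d)
print("model lip",pose(.264,0,0,0)[0]+CE*pose(.264,0,0,0)[1][:,2], "edge",p+CE*R0[:,2])
```

```text
[-0.8  0.1  0.9  0.1 -0.2 -0.1]
bowl_lip {'xyz': [0.5319, -0.0463, 0.1363], 'p': 0.93}
card_edge {'xyz': [0.5632, -0.0264, 0.1364], 'p': 0.97}
model lip [ 0.5293 -0.0478  0.1379] edge [ 0.5648 -0.026   0.1388]
```

Emit:
{"api": "move_arm", "payload": {
  "series": "-0.5 -0.9 1.2 -0.8 0.4 0; -1 -1.9 2.3 -1.7 0.9 0; -1.4 -2.8 3.4 -2.5 1.3 0; -1.9 -3.7 4.5 -3.4 1.7 0; -2.4 -4.5 5.6 -4.2 2.2 0; -2.8 -5.4 6.7 -5 2.6 0; -3.3 -6.2 7.9 -5.9 3.1 0; -3.7 -7.1 9 -6.7 3.5 0"
}}

```text
time: 11.17
position: [0.5515, -0.0264, 0.2171]
tool_rot: [0.838, 0.538, 0.082, 0.045]
ft_force: [0.1, -0.8, 4.7]
grip_width: 0.0155
grip_force: 60.0
```

Emit:
{"api": "move_arm", "payload": {
  "series": "-0.5 -0.9 1 -0.8 0.4 0; -1 -1.9 2 -1.7 0.9 0; -1.4 -2.8 3 -2.5 1.3 0; -1.9 -3.7 4 -3.4 1.7 0; -2.4 -4.5 5.1 -4.2 2.2 0; -2.8 -5.4 6.1 -5 2.6 0; -3.3 -6.2 7.2 -5.9 3.1 0; -3.7 -7.1 8.3 -6.7 3.5 0"
}}

```text
time: 11.83
position: [0.5445, -0.0265, 0.2071]
tool_rot: [0.831, 0.533, 0.138, 0.077]
ft_force: [-2.8, -1.2, 5.2]
grip_width: 0.0155
grip_force: 60.0
```

Run:
```python
from h import *
p,R0=cur(); print(rel(p,R0,*pose(.528,-.002)))
c=robot.camera("scene"); save(c,"s5")
for t in("bowl_lip","card_edge","ball0_center"):
  for d in robot.tip_of(c,t)[:5]: print(t,d["p"],d["xyz"])
print("model lip",pose(.528,0,0,0)[0]+CE*pose(.528,0,0,0)[1][:,2], "edge",p+CE*R0[:,2])
```

```text
[-0.7  1.9 -0.3 -0.1 -0.1 -0.2]
bowl_lip 0.96 [0.5415, -0.0467, 0.1116]
card_edge 0.84 [0.5704, -0.0249, 0.124]
card_edge 0.56 [0.4956, 0.0046, -0.0005]
ball0_center 0.57 [0.57, -0.0242, 0.1248]
model lip [ 0.5397 -0.0473  0.1144] edge [ 0.5721 -0.0248  0.123 ]
```

Emit:
{"api": "move_arm", "payload": {
  "series": "-0.5 -0.7 1 -0.8 0.4 0; -1 -1.4 2 -1.7 0.9 0; -1.4 -2 3 -2.5 1.3 0; -1.9 -2.7 4 -3.4 1.7 0; -2.4 -3.5 5.1 -4.2 2.2 0; -2.8 -4.4 6.1 -5 2.6 0; -3.3 -5.2 7.2 -5.9 3.1 0; -3.7 -6.1 8.3 -6.7 3.5 0"
}}

```text
time: 12.7
position: [0.5395, -0.0266, 0.1965]
tool_rot: [0.82, 0.527, 0.194, 0.108]
ft_force: [-4.5, -1.1, 4.6]
grip_width: 0.0156
grip_force: 60.0
```

Emit:
{"api": "move_arm", "payload": {
  "series": "-0.5 -0.9 1 -0.8 0.4 0; -1 -1.9 2 -1.7 0.9 0; -1.4 -2.8 3 -2.5 1.3 0; -1.4 -2.8 3 -2.5 1.3 0; -1.4 -2.8 3 -2.5 1.3 0; -1.4 -2.8 3 -2.5 1.3 0; -1.4 -2.8 3 -2.5 1.3 0; -1.4 -2.8 3 -2.5 1.3 0"
}}

```text
time: 13.37
position: [0.5377, -0.0263, 0.1922]
tool_rot: [0.816, 0.524, 0.215, 0.119]
ft_force: [-4.3, -1.9, 5.3]
grip_width: 0.0158
grip_force: 60.0
```

Run:
```python
from h import *
p,R0=cur(); print(p,rel(p,R0,*pose(.71,-.002)))
for n in("scene","top"):
  c=robot.camera(n); save(c,n+"6")
  for t in("bowl_lip","ball0_center"):
    for d in robot.tip_of(c,t)[:6]: print(n,t,round(d["p"],2),np.round(d["xyz"],3))
```

```text
[ 0.5377 -0.0263  0.1922] [-1.   2.5 -0.3 -0.4 -0.1 -0.2]
top bowl_lip 0.67 [ 0.55  -0.049  0.092]
top ball0_center 0.39 [ 0.551 -0.13   0.014]
```

Emit:
{"api": "move_arm", "payload": {
  "series": "0 0 0 0 0 0; 0 0 0 0 0 0; 0 0 0 0 0 0; 0 0 0 0 0 0; 0 0 0 0 0 0; 0 0 0 0 0 0; 0 0 0 0 0 0; 0 0 0 0 0 0"
}}

```text
time: 14.33
position: [0.5377, -0.0263, 0.1922]
tool_rot: [0.816, 0.524, 0.215, 0.119]
ft_force: [-4.5, -1.3, 4.7]
grip_width: 0.0154
grip_force: 60.0
```

Emit:
{"api": "move_arm", "payload": {
  "series": "0 0 0 0 0 0; 0 0 0 0 0 0; 0 0 0 0 0 0; 0 0 0 0 0 0; 0 0 0 0 0 0; 0 0 0 0 0 0; 0 0 0 0 0 0; 0 0 0 0 0 0"
}}

```text
time: 15.0
position: [0.5377, -0.0262, 0.1922]
tool_rot: [0.816, 0.524, 0.215, 0.119]
ft_force: [-5.2, -0.9, 5.9]
grip_width: 0.0156
grip_force: 60.0
```

Run:
```python
from h import *
out=[]
for n,(r0,r1,c0,c1) in(("top",(130,310,250,390)),("scene",(200,330,260,420))):
  c=robot.camera(n); save(c,n+"7")
  for d in robot.tip_of(c,"ball0_center")[:6]: print(n,round(d["p"],2),np.round(d["xyz"],3))
  a=c["img"][r0:r1,c0:c1,::-1]; out.append(cv2.resize(a,(390,580 if n=="top" else 320),interpolation=cv2.INTER_CUBIC))
out[1]=cv2.copyMakeBorder(out[1],0,260,0,0,cv2.BORDER_CONSTANT)
cv2.imwrite("pics/both.png",np.hstack(out))
```

```text
top 0.37 [ 0.552 -0.125  0.014]
```

View pics/both.png

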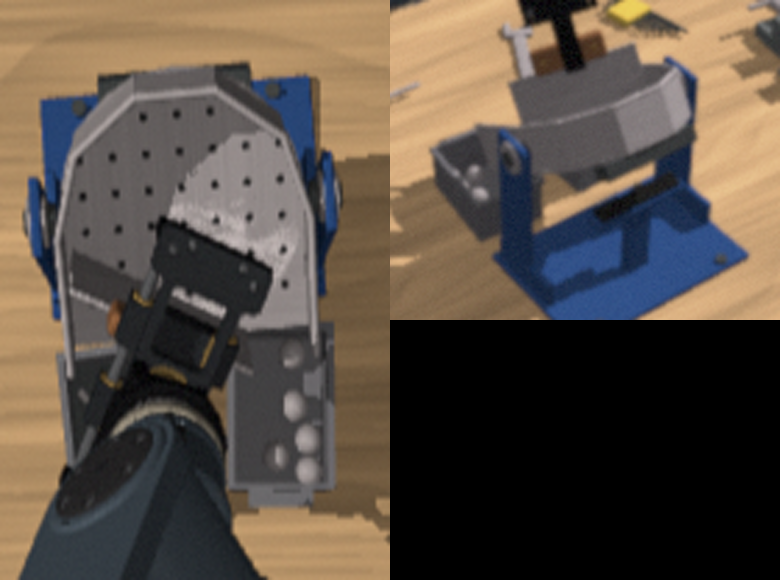

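All five balls lie in the empty bin, in the left crop at (292,352), (293,405), (307,438), (277,455) and (307,470), and the bowl is empty. I rock the bowl back.

Emit:
{"api": "move_arm", "payload": {
  "series": "1.5 2.9 -2.9 2.5 -1.3 0; 3.1 6 -5.6 5.1 -2.6 0; 4.8 9.1 -8.1 7.6 -4 0; 6.5 12.4 -10.4 10.2 -5.3 0; 8.2 15.8 -12.6 12.7 -6.6 0; 10 19.2 -14.6 15.2 -7.9 0; 11.9 22.8 -16.3 17.8 -9.3 0; 13.7 26.4 -17.9 20.3 -10.6 0"
}}

```text
time: 15.87
position: [0.5555, -0.0259, 0.223]
tool_rot: [0.841, 0.54, 0.042, 0.021]
ft_force: [-1.4, -0.1, 4.2]
grip_width: 0.0156
grip_force: 60.0
```

Emit:
{"api": "move_arm", "payload": {
  "series": "1.5 2.9 -2.9 2.5 -1.3 0; 3.1 6 -5.6 5.1 -2.6 0; 4.8 9.1 -8.1 7.6 -4 0; 6.5 12.4 -10.4 10.2 -5.3 0; 8.2 15.8 -12.6 12.7 -6.6 0; 9 17.5 -13.6 14 -7.2 0; 9 17.5 -13.6 14 -7.2 0; 9 17.5 -13.6 14 -7.2 0"
}}

```text
time: 16.53
position: [0.5763, -0.0256, 0.2385]
tool_rot: [0.838, 0.538, -0.074, -0.045]
ft_force: [2.8, 0.9, 3.3]
grip_width: 0.0151
grip_force: 60.0
```

Run:
```python
from h import *
p,R0=cur(); print(p,rel(p,R0,*pose(.0,-.0)),rel(p,R0,*pose(.0,.11)))
```

```text
[ 0.5763 -0.0256  0.2385] [-0.1  1.2 -4.   1.7 -1.2 -0.1] [   2.2    4.6 -114.     1.7   -1.2   -0.1]
```

Emit:
{"api": "move_arm", "payload": {
  "series": "0 1 -4 1.7 -1.2 0; 0 1.5 -8 1.7 -1.2 0; 0 2 -20 1.7 -1.2 0; 1 3 -40 1.7 -1.2 0; 2 4 -65 1.7 -1.2 0; 2 4 -90 1.7 -1.2 0; 2 4 -110 1.7 -1.2 0; 2 4 -114 1.7 -1.2 0"
}}

```text
time: 17.2
position: [0.6008, -0.0256, 0.353]
tool_rot: [0.837, 0.538, -0.089, -0.049]
ft_force: [0.6, -0.2, -1.9]
grip_width: 0.0155
grip_force: 60.0
```

Run:
```python
from h import *
import json
p,R0=cur(); g,q=json.load(open("grasp.json")); Rg=R.from_quat(q).as_matrix()
print(p,rel(p,R0,np.array(g)+[0,0,.235],Rg),rel(p,R0,np.array(g)+[0,0,.08],Rg))
```

```text
[ 0.6008 -0.0256  0.353 ] [-347.7   35.7   49.7  -11.     4.3  -13.9] [-332.8   63.4  201.5  -11.     4.3  -13.9]
```

Emit:
{"api": "move_arm", "payload": {
  "series": "-40 4 3 -1 0 -2; -80 8 7 -3 1 -4; -120 12 12 -5 2 -6; -160 16 18 -7 3 -8; -200 20 24 -9 4 -10; -240 25 32 -11 4 -12; -280 30 40 -11 4.3 -14; -320 33 48 -11 4.3 -14"
}}

```text
time: 17.87
position: [0.4868, -0.331, 0.3263]
tool_rot: [0.769, 0.64, -0.001, -0.004]
ft_force: [1.1, 0.5, -3.6]
grip_width: 0.0157
grip_force: 60.0
```

Run:
```python
from h import *
import json
p,R0=cur(); g,q=json.load(open("grasp.json")); Rg=R.from_quat(q).as_matrix()
print(p,rel(p,R0,np.array(g)+[0,0,.08],Rg))
```

```text
[ 0.4868 -0.331   0.3263] [-27.2   0.6 149.7  -0.4  -0.2   0.1]
```

Emit:
{"api": "move_arm", "payload": {
  "series": "-27 1 10 -0.4 -0.2 0; -27 1 45 -0.4 -0.2 0; -27 1 80 -0.4 -0.2 0; -27 1 115 -0.4 -0.2 0; -27 1 140 -0.4 -0.2 0; -27 1 150 -0.4 -0.2 0; -27 1 150 -0.4 -0.2 0; -27 1 150 -0.4 -0.2 0"
}}

```text
time: 18.53
position: [0.4849, -0.3567, 0.1782]
tool_rot: [0.769, 0.639, -0.0, 0.001]
ft_force: [0.5, 0.6, -2.6]
grip_width: 0.0153
grip_force: 60.0
```

Run:
```python
from h import *
import json
g,q=json.load(open("grasp.json")); Rg=R.from_quat(q).as_matrix()
c=robot.camera("wrist"); save(c,"w8"); im=c["img"]
for t in "card_edge card_grip rack_slot".split():
  for d in robot.tip_of(c,t)[:2]: print(t,round(d["p"],2),np.round(d["xyz"],4))
# grip columns at rows 200..250: brown pixels; compare with w3
w3=cv2.imread("pics/w3.png")[:,:,::-1]
for n,i in(("w3",w3),("now",im)):
    r,g_,b=[i[:,:,k].astype(int) for k in range(3)]
    m=(r>1.5*b)&(r<200)&(r-g_>35)
    for row in(235,250,265,280):
        x=np.where(m[row,280:370])[0]+280; print(n,row,(x.min(),x.max(),len(x)) if len(x) else None)
for k in range(2):
    p,R0=cur(); print(p,rel(p,R0,g,Rg)); robot.camera("top")
```

```text
card_grip 0.56 [ 0.4838 -0.3596  0.1727]
rack_slot 0.65 [ 0.479  -0.3609  0.0079]
w3 235 (np.int64(308), np.int64(341), 34)
w3 250 (np.int64(307), np.int64(343), 37)
w3 265 (np.int64(307), np.int64(342), 36)
w3 280 (np.int64(307), np.int64(342), 36)
now 235 (np.int64(301), np.int64(335), 35)
now 250 (np.int64(300), np.int64(336), 37)
now 265 (np.int64(300), np.int64(335), 36)
now 280 (np.int64(300), np.int64(335), 36)
[ 0.4863 -0.3579  0.1807] [ 0.2 -5.4 84.2  0.4  0.3  0.1]
[ 0.4862 -0.3577  0.1805] [ 0.1 -5.2 84.   0.3  0.3  0.1]
```

Emit:
{"api": "move_arm", "payload": {
  "series": "0 -5 0 0.3 0.3 0; 0 -5 15 0.3 0.3 0; 0 -5 25 0.3 0.3 0; 0 -5 25 0.3 0.3 0; 0 -5 25 0.3 0.3 0"
}}

```text
time: 19.25
position: [0.4799, -0.3558, 0.1529]
tool_rot: [0.769, 0.639, 0.0, -0.003]
ft_force: [-0.6, 1.2, -2.4]
grip_width: 0.0153
grip_force: 60.0
```

Run:
```python
from h import *
import json
g,q=json.load(open("grasp.json")); Rg=R.from_quat(q).as_matrix()
p,R0=cur(); print(p,rel(p,R0,g,Rg)); c=robot.camera("wrist"); save(c,"w9")
G=c["img"][:,:,1].astype(int); w3=cv2.imread("pics/w3.png")[:,:,1].astype(int)
# blade row above grip / rack plate borders on one row near its +y end
for n,i in(("w3",w3),("now",G)):
    for row in range(130,215,20): 
        d=np.abs(np.diff(i[row,240:420])); print(n,row,[(int(k)+240) for k in np.where(d>30)[0]])
p,R0=cur(); print(rel(p,R0,g,Rg))
```

```text
[ 0.4799 -0.3558  0.1529] [-1.4  2.  56.4 -0.2 -0.2  0. ]
w3 130 [338]
w3 150 [343]
w3 170 [261, 262, 320, 328, 329, 383]
w3 190 [262, 269, 271, 272, 280, 281, 316, 320, 328, 329, 362, 363, 373, 381, 382]
w3 210 [262, 263, 319, 320, 328, 329, 330, 380, 381]
now 130 [331]
now 150 [335]
now 170 [271, 272, 313, 321, 322, 369]
now 190 [272, 273, 313, 321, 322, 368]
now 210 [273, 313, 321, 367]
[-1.   1.4 57.  -0.2 -0.2  0.1]
```

Emit:
{"api": "move_arm", "payload": {
  "series": "-1 1.5 0 -0.2 -0.2 0; -1 1.5 10 -0.2 -0.2 0; -1 1.5 20 -0.2 -0.2 0; -1 1.5 28 -0.2 -0.2 0; -1 1.5 35 -0.2 -0.2 0; -1 1.5 40 -0.2 -0.2 0; -1 1.5 40 -0.2 -0.2 0"
}}

```text
time: 19.88
position: [0.481, -0.3566, 0.1118]
tool_rot: [0.769, 0.639, -0.0, -0.001]
ft_force: [0.4, 1.1, -3.5]
grip_width: 0.016
grip_force: 60.0
```

Run:
```python
from h import *
import json
g,q=json.load(open("grasp.json")); Rg=R.from_quat(q).as_matrix()
for k in range(2):
    o=robot.get_obs();p,R0=cur(); print(p,rel(p,R0,g,Rg),o["ft_force"],o["moment"]); robot.camera("wrist")
```

```text
[ 0.481  -0.3566  0.1118] [-0.5  0.6 15.3 -0.1 -0.1  0.1] [ 0.4052  1.0977 -3.5064] [-0.0629  0.074   0.0149]
[ 0.4813 -0.357   0.1126] [-0.2  0.2 16.1 -0.  -0.   0.1] [ 0.8834 -0.2894 -3.6408] [-0.1349  0.0551  0.0101]
```

In the slot with no side force. On to the bottom.

Emit:
{"api": "move_arm", "payload": {
  "series": "0 0 6 0 0 0; 0 0 11 0 0 0; 0 0 14 0 0 0; 0 0 16 0 0 0; 0 0 16 0 0 0; 0 0 16 0 0 0"
}}

```text
time: 20.48
position: [0.4817, -0.3574, 0.0975]
tool_rot: [0.769, 0.639, -0.0, 0.001]
ft_force: [-0.3, -0.9, -2.2]
grip_width: 0.0155
grip_force: 60.0
```

Emit:
{"api": "move_arm", "payload": {
  "series": "0 0 1 0 0 0; 0 0 1.5 0 0 0; 0 0 1.5 0 0 0"
}}

```text
time: 20.73
position: [0.4819, -0.3576, 0.0965]
tool_rot: [0.769, 0.639, 0.0, 0.001]
ft_force: [-0.6, 0.3, -0.3]
grip_width: 0.0156
grip_force: 60.0
```

Emit:
{"api": "move_arm", "payload": {
  "series": "0 0 0 0 0 0; 0 0 0 0 0 0; 0 0 0 0 0 0; 0 0 0 0 0 0; 0 0 0 0 0 0; 0 0 0 0 0 0; 0 0 0 0 0 0; 0 0 0 0 0 0",
  "jaw": 1
}}

```text
time: 21.4
position: [0.4817, -0.3574, 0.0961]
tool_rot: [0.769, 0.639, -0.0, 0.001]
ft_force: [0.0, -0.2, -0.2]
grip_width: 0.0609
grip_force: 0.0
```

Emit:
{"api": "move_arm", "payload": {
  "series": "0 0 0 0 0 0; 0 0 -20 0 0 0; 0 0 -50 0 0 0; 0 0 -85 0 0 0; 0 0 -120 0 0 0; 0 0 -150 0 0 0; 0 0 -150 0 0 0; 0 0 -150 0 0 0"
}}

```text
time: 22.07
position: [0.4824, -0.358, 0.2485]
tool_rot: [0.769, 0.639, 0.0, 0.003]
ft_force: [-0.7, -0.7, -0.8]
grip_width: 0.0869
grip_force: 0.0
```

Run:
```python
from h import *
for n in("scene","top","wrist"):
  c=robot.camera(n); save(c,n+"9")
  for t in "card_edge card_grip rack_slot bowl_lip bin_empty bin_screws gear union ball0_center".split():
    for d in robot.tip_of(c,t)[:1]: print(n,t,round(d["p"],2),np.round(d["xyz"],3))
# grip line in wrist view
i=c["img"]; r,g,b=[i[:,:,k].astype(int) for k in range(3)]
G=i[:,:,1].astype(int)
for row in(170,190,210,230): print(row,[int(k)+240 for k in np.where(np.abs(np.diff(G[row,240:420]))>30)[0]])
o=robot.get_obs(); print(o["time"],o["grip_width"],o["position"])
```

```text
scene card_edge 0.82 [ 0.48  -0.36   0.005]
scene card_grip 0.81 [ 0.48  -0.363  0.092]
scene rack_slot 0.95 [ 0.482 -0.359  0.008]
scene bowl_lip 0.58 [ 0.526 -0.047  0.162]
scene bin_empty 0.82 [ 0.504 -0.111  0.004]
scene gear 0.55 [0.697 0.275 0.   ]
scene union 0.87 [ 0.687 -0.302 -0.002]
top card_edge 0.69 [ 0.48  -0.364  0.008]
top card_grip 0.63 [ 0.478 -0.36   0.09 ]
top rack_slot 0.92 [ 0.479 -0.361  0.005]
top bin_empty 0.65 [ 0.506 -0.119 -0.001]
top bin_screws 0.83 [ 0.49   0.008 -0.003]
top gear 0.84 [ 0.696  0.278 -0.004]
top union 0.89 [ 0.684 -0.302 -0.001]
top ball0_center 0.68 [ 0.625 -0.04   0.165]
wrist card_grip 0.75 [ 0.483 -0.362  0.092]
wrist rack_slot 0.87 [ 0.478 -0.358  0.008]
wrist union 0.76 [ 0.684 -0.298 -0.   ]
170 [280, 285, 292, 293, 313, 315, 319, 320, 341, 354]
190 [280, 281, 353, 403]
210 [280, 281, 308, 363]
230 [281, 282, 352]
23.5667 0.08704873209172796 [ 0.4815 -0.3572  0.2461]
```

Card seated (grip at 92 mm), bowl lip back at 162 mm, and everything else in place. I hand in.

```bash
python3 -c "
from rig import robot
print(robot.hand_in())"
```

```text
the job is handed in; nothing more can be done
None
```

The job is handed in at about 23.6 s of the 54 s. All five balls ran into the empty bin, and at the end the networks put the lip back at rest height, the card in its grey rack, and the bins, gear and union where they started. The hand-in call returned no verdict.

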